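# Stroke the medicine organiser's lids shut

## Task

The flap lids of the medicine organiser all stand open: run closed fingertips lightly along the row in one low stroke, starting at the end where a hinge sits at the very end of the box, so that the lids fold shut one after another, and do not lift the fingers away before the last lid is down. Every lid must end shut flat (go over them again if one is still ajar). Grip and lift nothing, do not press hard or shove the box along, and leave the jar, cup and vial beside it alone.

Things in the scene. Friction and masses are not known exactly. Their poses are not given: they have to be found in the camera images.
- organiser: Loose white medicine organiser, about 0.5 kg, on rubber feet: a row of five equal compartments, 214 mm long along its own y, 52 mm wide (x), walls 34 mm high. Origin: centre of its underside, z up. Each compartment has a flat blue flap lid, 50 mm (x) by 40 mm (y), 3 mm thick, hinged at the compartment's +y side. The box slides if pushed with more than about 3 N.
- row_start (a point): Point fixed on the organiser at its +y end, where the stroke begins: middle of lid 0's hinge, at the height of a shut lid's top face (37 mm above the table). Organiser frame (0, 105, 37) mm.
- row_end (a point): Point fixed on the organiser at its -y end, where the stroke ends: where the middle of lid 4's free edge lies when shut, top face. Organiser frame (0, -103, 37) mm.
- lid0 (a joint): Angle of lid 0 (first of the row), rad: 0 shut flat, 1.57 upright (free edge 76 mm above the table), 1.85 its stop, leaning to +y. Hinge parallel to the organiser's x at y = 105 mm, 35.5 mm above the table; the shut lid reaches 40 mm from it towards -y. Stays at any angle by slight friction, no spring; folds towards -y under 0.1 N at its free edge, about 2 N close to the hinge.
- lid1 (a joint): Angle of lid 1 (second of the row), rad: 0 shut flat, 1.57 upright (free edge 76 mm above the table), 1.85 its stop, leaning to +y. Hinge parallel to the organiser's x at y = 63 mm, 35.5 mm above the table; the shut lid reaches 40 mm from it towards -y. Stays at any angle by slight friction, no spring; folds towards -y under 0.1 N at its free edge, about 2 N close to the hinge.
- lid2 (a joint): Angle of lid 2 (third of the row), rad: 0 shut flat, 1.57 upright (free edge 76 mm above the table), 1.85 its stop, leaning to +y. Hinge parallel to the organiser's x at y = 21 mm, 35.5 mm above the table; the shut lid reaches 40 mm from it towards -y. Stays at any angle by slight friction, no spring; folds towards -y under 0.1 N at its free edge, about 2 N close to the hinge.
- lid3 (a joint): Angle of lid 3 (fourth of the row), rad: 0 shut flat, 1.57 upright (free edge 76 mm above the table), 1.85 its stop, leaning to +y. Hinge parallel to the organiser's x at y = -21 mm, 35.5 mm above the table; the shut lid reaches 40 mm from it towards -y. Stays at any angle by slight friction, no spring; folds towards -y under 0.1 N at its free edge, about 2 N close to the hinge.
- lid4 (a joint): Angle of lid 4 (last of the row), rad: 0 shut flat, 1.57 upright (free edge 76 mm above the table), 1.85 its stop, leaning to +y. Hinge parallel to the organiser's x at y = -63 mm, 35.5 mm above the table; the shut lid reaches 40 mm from it towards -y. Stays at any angle by slight friction, no spring; folds towards -y under 0.1 N at its free edge, about 2 N close to the hinge.
- pill_jar: Amber glass jar with a white cap, 44 mm across, 65 mm high, loose; stands beside the organiser, to be left alone. Origin: centre of its underside.
- steel_cup: Empty steel cup, 60 mm across the rim, 60 mm high, loose; stands beside the organiser, to be left alone. Origin: centre of its underside.
- ampoule: Small clear glass vial with a neck, 26 mm across, 48 mm high, loose; stands beside the organiser, to be left alone. Origin: centre of its underside.
Mind the look-alikes: they are no part of the job. Several things have the shape of the organiser; the one meant has the colours described above.

How it is judged:
By the outcome, as a careful person would: the job done as asked, in the order asked, and still so for the second after the job is handed in, with the robot touching nothing.
It also fails if it takes over 53 s, if anything falls off the work surface, if the arm or the gripper's body presses on something with over 40 N, if the wrist force passes 120 N, or if a joint passes its speed limit or range.

## Robot

A 7-joint arm with a two-finger parallel gripper is mounted at the origin on the work surface. World frame = base frame: x ahead of the robot, y to its left, z up, the work surface at z = 0. Lengths are in m, angles in rad, forces in N, time in s.
With the tool pointing down it reaches from about 0.4 to 0.85 m from the base axis. Payload 10.4 kg.
Tool frame: the origin (TCP) lies between the finger pads; the fingertips stand 14 mm ahead of it and the grasp point (between the pads) lies 5 mm behind it; z points along the fingers, y is the line along which they close (so a half turn about z gives the same grasp; the last joint's range is limited). The gripper opens to 87 mm and grips with 3 to 60 N. Pads are 19 mm wide; open, the fingers measure 117 mm over their backs; the gripper's body (75 mm by 190 mm) begins 51 mm behind the grasp point.
Start: joints at [-1.217, 0.332, -0.065, 1.46, 0.022, 1.35, -0.088], TCP at [0.23, 0.581, 0.237] pointing down, gripper open.
Joint ranges: [-2.6, 2.6], [-0.5, 2.12], [-1.47, 1.34], [0.16, 2.42], [-1.27, 4.41], [0.06, 2.06], [-2.6, 2.6]. Speed limits (rad/s): [2.22, 2.22, 2.79, 2.79, 3.14, 3.14, 3.14].

## Interface

Orientations are given as a unit quaternion [x, y, z, w].
In Python, from bench import * gives the robot as it stands.
- The arm moves only by the tool drive_tool, never from a script. Its argument "deltas" is a list of rows, each a list of 7 numbers: the turn, a rotation vector about the tool's x, y, z in degrees, then the shift along the tool's x, y, z in m, then the closure, from -1 (fully open) to 1 (shut). A call has 1 to 12 rows; each row is the pose to reach, as a shift and turn from the pose commanded when the call began, along the tool's axes at that moment; what a row does not reach only later rows make up. A row lasts 1/10 s, in which the tool goes at most 50 mm and 8.59 degrees, less where a joint would pass 70% of its speed; a pose out of reach is approached as far as the arm can. A call with a gripper value outside its range is refused whole. The fingers move at their own pace and stop on an object; "squeeze" is the grip in N (left out, the last holds). Time passes only in rows, so rows that repeat a pose let the fingers close. It gives the time, the measured TCP pose, the force and the opening at its end, in the units of the state.
- read_state(): the state, without advancing time (a new reading comes with each control period).
- camera(name): name is "scene" or "top" or "wrist"; returns (picture, depth): 400x640x3 uint8, red, green, blue; 400x640 float32, m along the optical axis (not along the pixel's ray), 0 where there is no reading.
- camera_params(name): a dict with "K" (3x3 intrinsics, pixels), "R" (3x3) and "t" (3): a world point X has camera coordinates R X + t; the wrist camera has in their place "mount" (4x4, takes a point from camera to tool coordinates, whose origin is the TCP and whose axes are the flange's). Camera axes: x right, y down, z forward; pixel columns grow to the right and rows downward; lengths in m; the calibration is good to about 2 mm. A picture is of the moment at which its call begins: read the wrist's pose just before it. camera_params takes no time and is no camera call.
- close_job(): hands the job in, once; it reports no verdict.
Trained networks look in the newest picture that a camera, given by its name, has taken for a name from the list of things; names that differ only in an ending like _2 or _b are one class to them, and where a whole thing is asked for, a point or a joint stands for the part that bears it (a point fixed in the world has none). Each returns a list of dicts, best first, with "score" (0 to 1); they miss things now and then, are a little off and sometimes report something else, mostly with a low value. They report only what shows in the picture. A call takes as long as a camera call. They do not tell look-alikes from the thing itself.
- outline_of(label, camera): "pixels" (400x640 bool, what is visible of it) and "location" ([column, row] as shares, 0 to 1, of the picture: columns of its width, rows of its height, amid what is visible of it).
- tip_of(label, camera): "location" ([column, row] as shares, 0 to 1, of the picture: columns of its width, rows of its height: a listed point, or the origin of a listed thing).
The state is a dict: "time": time; "joint_positions": joint angles; "joint_vel": joint speeds; "joint_torque": joint torques, N m; "ee_pos": TCP position; "eef_rot": TCP orientation; "ft_force": force on the tool from outside, world axes, zero at the start; "torque": the same for the moment, N m; "width": finger opening in m.
Only numpy, scipy, OpenCV 4.12 (cv2) and the standard library are available. Lean on these libraries where they do the work, as an engineer would, in place of code of your own. Each camera call takes 0.05 s, during which the arm holds its last target. There are 200 camera calls.

## Working session

There is one attempt and no reset: what is moved stays moved. The work goes in short steps, Python scripts to look and compute and a tool call to move; the robot and the scene stay as the last step left them, time stands still between calls to the robot, and variables do not carry over. Pictures are saved under pics/ and viewed, on a budget of 10 in all, crops included, one or two more only if the job needs it, and the job is handed in when it is done.

Besides the shell and the picture viewer there is one more tool, called after "Emit:" by a JSON object that holds its "api" and its "payload". drive_tool: Moves the arm, as the interface text tells. Its arguments: {"type":"object","properties":{"deltas":{"type":"array"},"squeeze":{"type":"number"}},"required":["deltas"]}

```bash
mkdir -p pics
cat > h.py <<'E'
from bench import *
import numpy as np, cv2
def cloud(name,d):
    p=camera_params(name);K=np.array(p["K"]);v,u=np.mgrid[0:400,0:640]
    c=np.stack([(u-K[0,2])/K[0,0]*d,(v-K[1,2])/K[1,1]*d,d],-1)
    return (c-np.array(p["t"]))@np.array(p["R"])  # world
E
python3 - <<'E'
from h import *
for n in("top","scene"):
    im,d=camera(n);cv2.imwrite(f"pics/{n}1.png",im[...,::-1]);np.savez(f"{n}1.npz",im=im,d=d)
    for l in("organiser","pill_jar","steel_cup","ampoule"):
        P=cloud(n,d)
        for o in outline_of(l,n)[:4]:
            m=o["pixels"]&(d>0);q=P[m]
            print(n,l,round(o["score"],2),np.round(np.array(o["location"])*[640,400]),m.sum(),np.round(np.median(q,0),3) if len(q) else 0)
    for l in("row_start","row_end"):
        for o in tip_of(l,n)[:4]:
            c=np.array(o["location"])*[640,400];print(n,l,round(o["score"],2),c.round(),P[int(c[1]),int(c[0])].round(3))
s=read_state();print(s["time"],s["ee_pos"],s["eef_rot"],s["ft_force"])
E
```

```text
top organiser 0.94 [214. 293.] 2591 [0.317 0.262 0.037]
top organiser 0.92 [396. 160.] 2127 [ 0.61  -0.145  0.037]
top organiser 0.57 [288. 184.] 2292 [0.559 0.103 0.009]
top pill_jar 0.89 [289. 244.] 333 [0.432 0.097 0.064]
top steel_cup 0.81 [337. 222.] 556 [ 0.479 -0.011  0.017]
top ampoule 0.6 [243. 208.] 52 [0.509 0.189 0.074]
top row_start 0.95 [243. 206.] [0.51  0.197 0.038]
top row_start 0.91 [355. 181.] [ 0.566 -0.053  0.029]
top row_start 0.78 [166. 283.] [0.344 0.362 0.037]
top row_end 0.72 [259. 308.] [0.286 0.162 0.033]
top row_end 0.7 [321. 161.] [0.615 0.023 0.006]
top row_end 0.59 [439. 143.] [ 0.652 -0.243  0.037]
scene organiser 0.81 [356. 221.] 3785 [0.566 0.104 0.027]
scene organiser 0.76 [427. 163.] 2205 [0.329 0.264 0.035]
scene organiser 0.73 [219. 233.] 3528 [ 0.624 -0.149  0.037]
scene pill_jar 0.92 [351. 180.] 586 [0.444 0.096 0.043]
scene steel_cup 0.88 [307. 189.] 882 [ 0.495 -0.007  0.043]
scene ampoule 0.83 [378. 261.] 350 [0.677 0.144 0.03 ]
scene ampoule 0.33 [382. 199.] 200 [0.534 0.152 0.058]
scene row_start 0.95 [276. 221.] [ 0.579 -0.053  0.037]
scene row_start 0.79 [402. 204.] [0.509 0.193 0.037]
scene row_start 0.69 [471. 159.] [0.328 0.364 0.037]
scene row_end 0.85 [384. 148.] [0.294 0.167 0.039]
scene row_end 0.84 [307. 233.] [0.609 0.01  0.036]
scene row_end 0.66 [164. 242.] [ 0.611 -0.27  -0.   ]
0.7 [0.22993587 0.5812127  0.23660214] [ 1.87271413e-01  9.82308205e-01  9.15019585e-05 -1.88413319e-05] [0.6078111  0.87117078 0.62964939]
```

```bash
ls pics
```

```text
scene1.png
top1.png
```

Run:
```python
from h import *
a=cv2.imread("pics/top1.png")[100:340,120:480];b=cv2.imread("pics/scene1.png")[120:300,120:520]
cv2.imwrite("pics/a.png",cv2.resize(a,None,fx=2.2,fy=2.2,interpolation=2));cv2.imwrite("pics/b.png",cv2.resize(b,None,fx=2,fy=2,interpolation=2))
```

```text
(no output)
```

View pics/a.png

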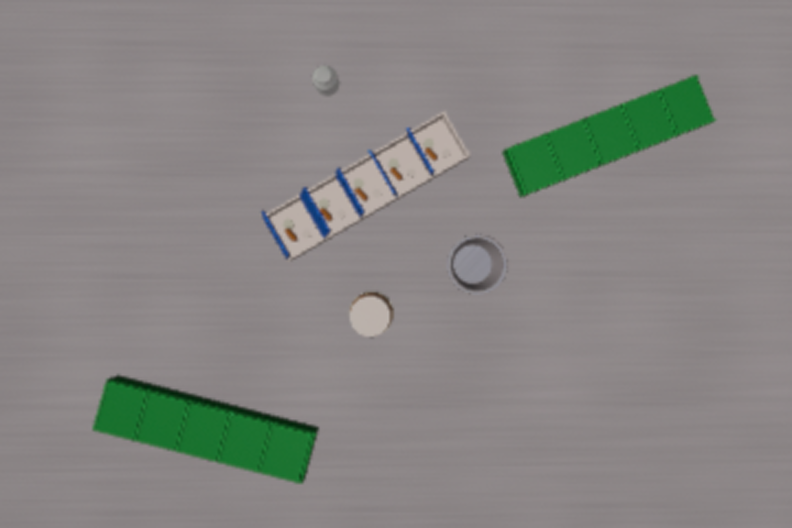

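View pics/b.png

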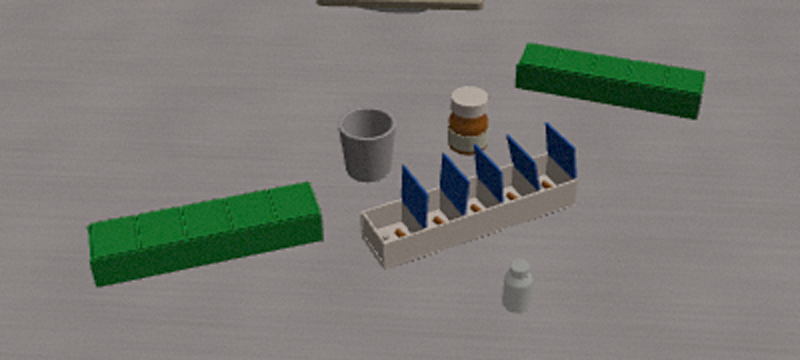

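Three organiser shapes: green at top-picture (214,293), green at (396,160), and white with blue lids at (288,184). The white one matches the description. Crop `a.png` shows it enlarged, with all its lids open and the hinge flush with the end at about (243,206). The crop confirms it, so next I'll fit its pose.

```bash
cat > fit.py <<'E'
from h import *
from scipy.spatial.transform import Rotation as Ro
B=[]
for n in("top","scene"):
    z=np.load(n+"1.npz");im=z["im"].astype(int);P=cloud(n,z["d"])
    box=(P[...,0]>.45)&(P[...,0]<.68)&(P[...,1]>-.04)&(P[...,1]<.24)&(z["d"]>0)
    q=P[box&(P[...,2]>.026)&(P[...,2]<.042)]
    a=np.array([.509,.193]);b=np.array([.612,.012]);u=(b-a)/np.linalg.norm(b-a);w=np.array([-u[1],u[0]])
    c=(a+b)/2;l=np.abs((q[:,:2]-c)@w)<.045;q=q[l]
    r=cv2.minAreaRect(q[:,:2].astype(np.float32)*1000);print(n,len(q),r)
    s=(q[:,:2]-c)@u;t=(q[:,:2]-c)@w;print(np.percentile(s,[0,1,3,97,99,100]).round(4),np.percentile(t,[0,1,3,97,99,100]).round(4))
    bl=P[box&(im[...,2]>im[...,0]+40)&(im[...,2]>im[...,1]+20)]
    s=(bl[:,:2]-c)@u;t=(bl[:,:2]-c)@w
    for k in range(5):
        e=bl[(abs(s+.105-.042*k)<.02)]
        if len(e)>3: print(k,len(e),np.percentile(e,[5,50,95],0).round(3).tolist())
print("u",u,np.degrees(np.arctan2(u[1],u[0])),c)
s=read_state();print(Ro.from_quat(s["eef_rot"]).as_matrix().round(3))
E
python3 fit.py
```

```text
top 292 ((559.1325073242188, 102.1588134765625), (52.416717529296875, 213.94947814941406), 30.146766662597656)
[-0.1071 -0.1067 -0.1058  0.1052  0.1058  0.1064] [-0.0281 -0.0278 -0.0276  0.0246  0.0249  0.0258]
0 47 [[0.491, 0.177, 0.043], [0.509, 0.189, 0.074], [0.528, 0.2, 0.077]]
1 103 [[0.511, 0.139, 0.041], [0.53, 0.152, 0.064], [0.55, 0.163, 0.075]]
2 65 [[0.532, 0.107, 0.045], [0.55, 0.118, 0.07], [0.568, 0.128, 0.078]]
3 29 [[0.55, 0.075, 0.073], [0.569, 0.086, 0.075], [0.589, 0.096, 0.077]]
4 41 [[0.571, 0.039, 0.049], [0.59, 0.05, 0.075], [0.609, 0.058, 0.077]]
scene 1015 ((559.3785400390625, 102.38758087158203), (55.914424896240234, 214.8566131591797), 30.063785552978516)
[-0.1081 -0.1055 -0.1046  0.1054  0.1062  0.1072] [-0.0297 -0.0283 -0.0274  0.0255  0.0261  0.0272]
0 173 [[0.49, 0.178, 0.038], [0.511, 0.19, 0.059], [0.53, 0.202, 0.076]]
1 138 [[0.513, 0.139, 0.039], [0.534, 0.152, 0.059], [0.552, 0.164, 0.076]]
2 174 [[0.532, 0.106, 0.038], [0.554, 0.119, 0.059], [0.572, 0.129, 0.076]]
3 253 [[0.551, 0.073, 0.039], [0.571, 0.085, 0.059], [0.59, 0.095, 0.076]]
4 231 [[0.573, 0.036, 0.039], [0.593, 0.048, 0.058], [0.611, 0.059, 0.077]]
u [ 0.49458679 -0.86912824] -60.357493423497644 [0.5605 0.1025]
[[-0.93   0.368 -0.   ]
 [ 0.368  0.93   0.   ]
 [ 0.     0.    -1.   ]]
```

Emit:
{"api": "drive_tool", "payload": {"deltas": [[0, 0, 3, -0.015, -0.01, 0.0, 1], [0, 0, 7, -0.05, -0.03, 0.01, 1], [0, 0, 11, -0.085, -0.053, 0.02, 1], [0, 0, 15, -0.12, -0.076, 0.03, 1], [0, 0, 19, -0.155, -0.099, 0.04, 1], [0, 0, 23, -0.19, -0.122, 0.05, 1], [0, 0, 27, -0.225, -0.145, 0.06, 1], [0, 0, 31, -0.26, -0.168, 0.075, 1], [0, 0, 34, -0.295, -0.19, 0.09, 1], [0, 0, 36, -0.33, -0.212, 0.1, 1], [0, 0, 38, -0.36, -0.23, 0.11, 1], [0, 0, 38.3, -0.373, -0.238, 0.117, 1]], "squeeze": 5}}

```text
time: 1.9
ee_pos: [0.491, 0.2181, 0.1192]
eef_rot: [0.503, 0.865, -0.0, 0.0]
ft_force: [0.4, 0.2, 0.5]
width: 0.0027
```

Emit:
{"api": "drive_tool", "payload": {"deltas": [[0, 0, 0, 0, 0, 0, 1], [0, 0, 0, 0, 0, 0, 1], [0, 0, 0, 0, 0, 0, 1]]}}

```text
time: 2.2
ee_pos: [0.4885, 0.2243, 0.12]
eef_rot: [0.498, 0.867, 0.001, -0.0]
ft_force: [-0.1, 1.1, 0.4]
width: 0.0006
```

```bash
cat > chk.py <<'E'
from h import *
from scipy.spatial.transform import Rotation as Ro
s=read_state();R=Ro.from_quat(s["eef_rot"]).as_matrix();p=np.array(s["ee_pos"])
Y=np.array([-.5015,.865]);X=np.array([.865,.5015]);c=np.array([.5593,.1023])
print("t",s["time"],"org xy",((p[:2]-c)@X).round(4),((p[:2]-c)@Y).round(4),"tip z",(p+R@[0,0,.014])[2].round(4),"tilt",R[:,2].round(4),"toolx.Y",(R[:2,0]@Y).round(4),(R[:2,0]@X).round(4),"F",np.round(s["ft_force"],2),s["width"])
E
python3 chk.py
```

```text
t 2.2 org xy -0.0 0.141 tip z 0.106 tilt [ 2.0e-04  1.1e-03 -1.0e+00] toolx.Y 0.9999 -0.0022 F [-0.06  1.05  0.39] 0.0005703880972948098
```

Emit:
{"api": "drive_tool", "payload": {"deltas": [[0, 0, 0, 0, 0, 0.01, 1], [0, 0, 0, 0, 0, 0.025, 1], [0, 0, 0, 0, 0, 0.04, 1], [0, 0, 0, 0, 0, 0.054, 1], [0, 0, 0, 0, 0, 0.063, 1], [0, 0, 0, 0, 0, 0.067, 1], [0, 0, 0, 0, 0, 0.067, 1], [0, 0, 0, 0, 0, 0.067, 1], [0, 0, 0, 0, 0, 0.067, 1], [0, 0, 0, 0, 0, 0.067, 1]]}}

```text
time: 3.2
ee_pos: [0.4895, 0.2228, 0.053]
eef_rot: [0.499, 0.867, 0.0, 0.0]
ft_force: [-0.8, 0.7, 0.3]
width: 0.0004
```

```bash
python3 chk.py
```

```text
t 3.2 org xy 0.0001 0.1392 tip z 0.039 tilt [ 8.e-04  6.e-04 -1.e+00] toolx.Y 0.9999 -0.0001 F [-0.78  0.71  0.28] 0.0004157231924626922
```

Emit:
{"api": "drive_tool", "payload": {"deltas": [[0, 0, 0, -0.004, 0, 0, 1], [0, 0, 0, -0.008, 0, 0, 1], [0, 0, 0, -0.012, 0, 0, 1], [0, 0, 0, -0.016, 0, 0, 1], [0, 0, 0, -0.02, 0, 0, 1], [0, 0, 0, -0.024, 0, 0, 1], [0, 0, 0, -0.028, 0, 0, 1], [0, 0, 0, -0.032, 0, 0, 1], [0, 0, 0, -0.036, 0, 0, 1], [0, 0, 0, -0.04, 0, 0, 1], [0, 0, 0, -0.044, 0, 0, 1], [0, 0, 0, -0.048, 0, 0, 1]]}}

```text
time: 4.4
ee_pos: [0.5135, 0.1808, 0.0525]
eef_rot: [0.499, 0.867, 0.0, 0.0]
ft_force: [0.2, 0.1, -0.3]
width: 0.0008
```

```bash
python3 chk.py
python3 - <<'E'
from h import *
im,d=camera("scene");b=im[150:290,250:470,::-1];cv2.imwrite("pics/s2.png",cv2.resize(b,None,fx=3,fy=3,interpolation=2))
E
```

```text
t 4.4 org xy -0.0003 0.0909 tip z 0.0385 tilt [ 0.  0. -1.] toolx.Y 0.9999 -0.0001 F [ 0.17  0.09 -0.28] 0.0008313753864789824
```

View pics/s2.png

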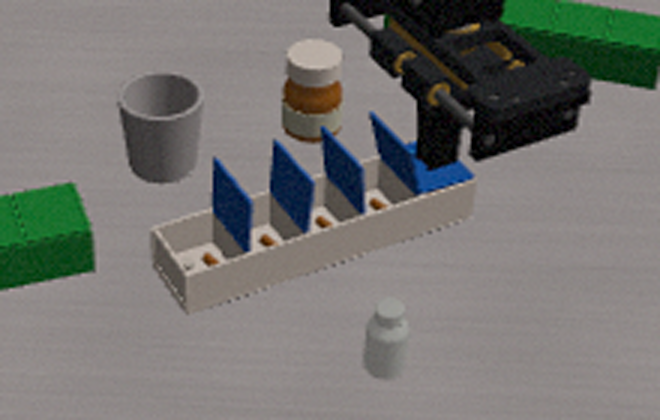

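Lid 0 is down under the fingers, at crop (440,170). Lids 1–4 are still upright, nothing has shifted and the force is near zero. I'll continue the stroke.

Emit:
{"api": "drive_tool", "payload": {"deltas": [[0, 0, 0, -0.004, 0, 0, 1], [0, 0, 0, -0.008, 0, 0, 1], [0, 0, 0, -0.012, 0, 0, 1], [0, 0, 0, -0.016, 0, 0, 1], [0, 0, 0, -0.02, 0, 0, 1], [0, 0, 0, -0.024, 0, 0, 1], [0, 0, 0, -0.028, 0, 0, 1], [0, 0, 0, -0.032, 0, 0, 1], [0, 0, 0, -0.036, 0, 0, 1], [0, 0, 0, -0.04, 0, 0, 1], [0, 0, 0, -0.044, 0, 0, 1], [0, 0, 0, -0.048, 0, 0, 1]]}}

```text
time: 5.65
ee_pos: [0.5375, 0.1393, 0.0525]
eef_rot: [0.499, 0.867, 0.0, -0.0]
ft_force: [-0.1, 0.4, 0.0]
width: 0.0005
```

Emit:
{"api": "drive_tool", "payload": {"deltas": [[0, 0, 0, -0.004, 0, 0, 1], [0, 0, 0, -0.008, 0, 0, 1], [0, 0, 0, -0.012, 0, 0, 1], [0, 0, 0, -0.016, 0, 0, 1], [0, 0, 0, -0.02, 0, 0, 1], [0, 0, 0, -0.024, 0, 0, 1], [0, 0, 0, -0.028, 0, 0, 1], [0, 0, 0, -0.032, 0, 0, 1], [0, 0, 0, -0.036, 0, 0, 1], [0, 0, 0, -0.04, 0, 0, 1], [0, 0, 0, -0.044, 0, 0, 1], [0, 0, 0, -0.048, 0, 0, 1]]}}

```text
time: 6.85
ee_pos: [0.5616, 0.0978, 0.0525]
eef_rot: [0.499, 0.867, 0.0, -0.0]
ft_force: [0.3, -0.6, 0.5]
width: 0.0006
```

```bash
python3 chk.py
python3 - <<'E'
from h import *
im,d=camera("scene");b=im[150:290,250:470,::-1];cv2.imwrite("pics/s3.png",cv2.resize(b,None,fx=3,fy=3,interpolation=2))
E
```

```text
t 6.85 org xy -0.0002 -0.0051 tip z 0.0385 tilt [ 0.e+00  1.e-04 -1.e+00] toolx.Y 0.9999 -0.0001 F [ 0.34 -0.65  0.51] 0.0006215390455455892
```

View pics/s3.png

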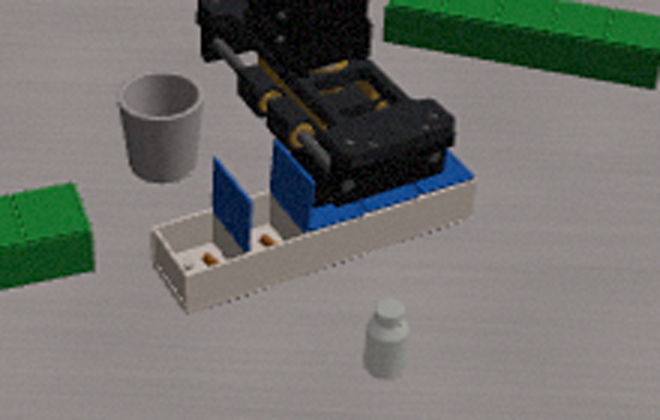

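Lids 0–2 are flat, lid 3 at crop (292,185) is about to fold, and the box hasn't moved.

Emit:
{"api": "drive_tool", "payload": {"deltas": [[0, 0, 0, -0.004, 0, 0, 1], [0, 0, 0, -0.008, 0, 0, 1], [0, 0, 0, -0.012, 0, 0, 1], [0, 0, 0, -0.016, 0, 0, 1], [0, 0, 0, -0.02, 0, 0, 1], [0, 0, 0, -0.024, 0, 0, 1], [0, 0, 0, -0.028, 0, 0, 1], [0, 0, 0, -0.032, 0, 0, 1], [0, 0, 0, -0.036, 0, 0, 1], [0, 0, 0, -0.04, 0, 0, 1], [0, 0, 0, -0.044, 0, 0, 1], [0, 0, 0, -0.048, 0, 0, 1]]}}

```text
time: 8.1
ee_pos: [0.5856, 0.0565, 0.0525]
eef_rot: [0.499, 0.867, 0.0, -0.0]
ft_force: [-2.0, 2.0, 2.0]
width: 0.0007
```

Emit:
{"api": "drive_tool", "payload": {"deltas": [[0, 0, 0, -0.004, 0, 0, 1], [0, 0, 0, -0.008, 0, 0, 1], [0, 0, 0, -0.012, 0, 0, 1], [0, 0, 0, -0.016, 0, 0, 1], [0, 0, 0, -0.02, 0, 0, 1], [0, 0, 0, -0.024, 0, 0, 1], [0, 0, 0, -0.028, 0, 0, 1], [0, 0, 0, -0.032, 0, 0, 1], [0, 0, 0, -0.036, 0, 0, 1], [0, 0, 0, -0.04, 0, 0, 1], [0, 0, 0, -0.045, 0, 0, 1], [0, 0, 0, -0.05, 0, 0, 1]]}}

```text
time: 9.3
ee_pos: [0.6108, 0.0129, 0.0525]
eef_rot: [0.499, 0.867, -0.0, -0.0]
ft_force: [-0.3, -0.1, 0.9]
width: 0.0002
```

```bash
python3 chk.py
python3 - <<'E'
from h import *
im,d=camera("scene");b=im[150:290,250:470,::-1];cv2.imwrite("pics/s4.png",cv2.resize(b,None,fx=3,fy=3,interpolation=2))
E
```

```text
t 9.3 org xy -0.0003 -0.1031 tip z 0.0385 tilt [-0.  0. -1.] toolx.Y 0.9999 -0.0002 F [-0.31 -0.07  0.86] 0.00020961424613016898
```

View pics/s4.png

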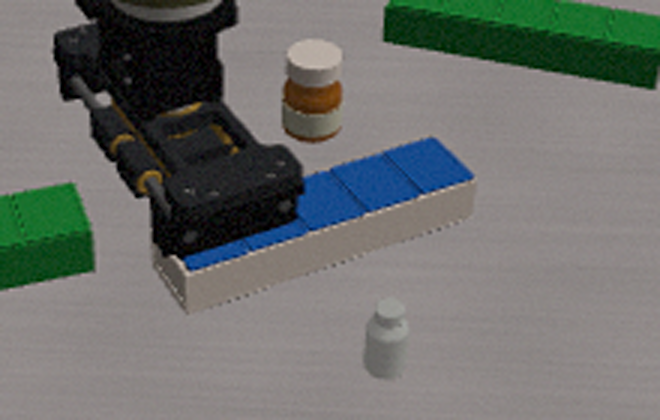

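All five lids look down. Before lifting, I'll settle lid 4 by 1 mm, then raise the fingers and check how flat the lids are.

Emit:
{"api": "drive_tool", "payload": {"deltas": [[0, 0, 0, 0, 0, 0.0005, 1], [0, 0, 0, 0, 0, 0.001, 1], [0, 0, 0, 0, 0, 0.001, 1], [0, 0, 0, 0, 0, 0.001, 1]]}}

```text
time: 9.75
ee_pos: [0.6106, 0.0135, 0.0515]
eef_rot: [0.499, 0.867, 0.0, -0.0]
ft_force: [-0.2, -0.8, 0.5]
width: 0.0005
```

Emit:
{"api": "drive_tool", "payload": {"deltas": [[0, 0, 0, 0, 0, -0.005, 1], [0, 0, 0, 0, 0, -0.02, 1], [0, 0, 0, 0, 0, -0.05, 1], [0, 0, 0, -0.01, 0, -0.085, 1], [0, 0, 0, -0.04, 0, -0.12, 1], [0, 0, 0, -0.08, 0, -0.14, 1], [0, 0, 0, -0.12, 0, -0.14, 1], [0, 0, 0, -0.16, 0, -0.14, 1], [0, 0, 0, -0.18, 0, -0.14, 1], [0, 0, 0, -0.18, 0, -0.14, 1]]}}

```text
time: 10.75
ee_pos: [0.7011, -0.1465, 0.1924]
eef_rot: [0.501, 0.865, -0.001, 0.001]
ft_force: [-0.1, -0.2, -0.2]
width: 0.0007
```

```bash
python3 chk.py
python3 - <<'E'
from h import *
Y=np.array([-.5015,.865]);X=np.array([.865,.5015]);c=np.array([.5593,.1023])
for n in("top","scene"):
    L=[camera(n) for _ in range(4)];im=L[0][0];d=np.mean([l[1] for l in L],0)
    P=cloud(n,d);i=im.astype(int);x=(P[...,:2]-c)@X;y=(P[...,:2]-c)@Y
    bl=(i[...,2]>i[...,0]+40)&(i[...,2]>i[...,1]+20)&(d>0)&(abs(x)<.03)&(abs(y)<.12)
    print(n,bl.sum(),"x",np.percentile(x[bl],[2,98]).round(4),"y",np.percentile(y[bl],[1,99]).round(4))
    for k in range(5):
        h=.105-.042*k;m=bl&(abs(x)<.02)&(y<h-.004)&(y>h-.037);a=np.polyfit(h-y[m],P[...,2][m],1)
        print(k,m.sum(),"slope rad",a[0].round(3),"z mean",P[...,2][m].mean().round(4))
    for l in("organiser","pill_jar","steel_cup","ampoule"):
        for o in outline_of(l,n)[:3]:
            print(l,round(o["score"],2),np.round(np.array(o["location"])*[640,400]))
    if n=="top": b=im[130:270,220:400]
    else: b=im[150:290,250:470]
    cv2.imwrite(f"pics/f_{n}.png",cv2.resize(b[...,::-1],None,fx=3.5,fy=3.5,interpolation=2))
E
```

```text
t 10.75 org xy -0.0021 -0.2863 tip z 0.1784 tilt [ 4.0e-04 -2.2e-03 -1.0e+00] toolx.Y 0.9999 0.0042 F [-0.14 -0.22 -0.19] 0.0006959381389474405
top 2078 x [-0.0237  0.0235] y [-0.1007  0.1037]
0 270 slope rad 0.028 z mean 0.0375
1 272 slope rad -0.342 z mean 0.0406
2 269 slope rad 0.228 z mean 0.0415
3 268 slope rad 0.087 z mean 0.04
4 262 slope rad -0.076 z mean 0.038
organiser 0.95 [394. 163.]
organiser 0.69 [290. 182.]
organiser 0.67 [212. 295.]
steel_cup 0.84 [336. 221.]
ampoule 0.67 [268. 137.]
scene 1763 x [-0.0244  0.024 ] y [-0.1016  0.103 ]
0 193 slope rad 0.028 z mean 0.0384
1 198 slope rad 0.018 z mean 0.0386
2 210 slope rad 0.02 z mean 0.0385
3 224 slope rad 0.012 z mean 0.0384
4 241 slope rad -0.001 z mean 0.0381
organiser 0.82 [354. 226.]
organiser 0.77 [428. 162.]
pill_jar 0.58 [353. 181.]
pill_jar 0.33 [377. 211.]
steel_cup 0.68 [304. 187.]
```

View pics/f_scene.png

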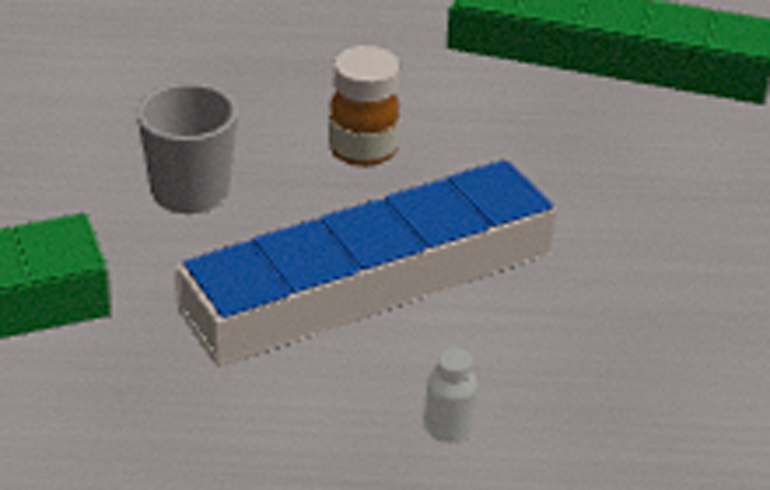

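View pics/f_top.png

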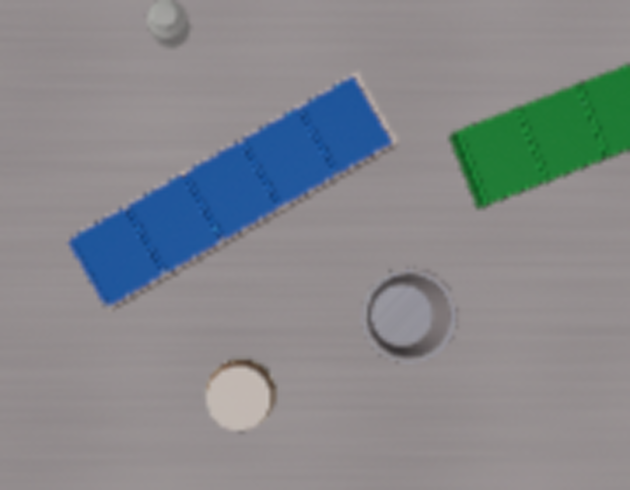

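All lids are down, and the box, jar (240,395), cup (405,315) and vial (167,20) stand where they were. The scene camera puts lids 0–3 about 0.02–0.03 rad ajar. Lid 4, which I settled lower, reads flat. I'll go over the row once more, 1 mm lower, in the same direction.

Emit:
{"api": "drive_tool", "payload": {"deltas": [[0, 0, 0, 0.02, 0, 0, 1], [0, 0, 0, 0.06, 0, 0, 1], [0, 0, 0, 0.1, 0, 0, 1], [0, 0, 0, 0.14, 0, 0, 1], [0, 0, 0, 0.18, 0, 0, 1], [0, 0, 0, 0.22, 0, 0, 1], [0, 0, 0, 0.26, 0, 0, 1], [0, 0, 0, 0.3, 0, 0, 1], [0, 0, 0, 0.34, 0, 0, 1], [0, 0, 0, 0.36, 0, 0.01, 1], [0, 0, 0, 0.37, 0, 0.03, 1], [0, 0, 0, 0.37, 0, 0.06, 1]]}}

```text
time: 12.75
ee_pos: [0.5154, 0.1801, 0.1324]
eef_rot: [0.498, 0.867, 0.002, 0.001]
ft_force: [1.1, -0.1, 0.0]
width: 0.0005
```

Emit:
{"api": "drive_tool", "payload": {"deltas": [[0, 0, 0, 0, 0, 0.025, 1], [0, 0, 0, 0, 0, 0.045, 1], [0, 0, 0, 0, 0, 0.06, 1], [0, 0, 0, 0, 0, 0.068, 1], [0, 0, 0, 0, 0, 0.073, 1], [0, 0, 0, 0, 0, 0.075, 1], [0, 0, 0, 0, 0, 0.077, 1], [0, 0, 0, 0, 0, 0.078, 1], [0, 0, 0, 0, 0, 0.079, 1], [0, 0, 0, 0, 0, 0.08, 1], [0, 0, 0, 0, 0, 0.08, 1], [0, 0, 0, 0, 0, 0.08, 1]]}}

```text
time: 13.95
ee_pos: [0.5153, 0.1777, 0.0516]
eef_rot: [0.499, 0.867, 0.0, 0.0]
ft_force: [-0.1, 0.1, 0.2]
width: 0.0002
```

```bash
python3 chk.py
```

```text
t 13.95 org xy -0.0002 0.0872 tip z 0.0376 tilt [ 1.e-04  1.e-04 -1.e+00] toolx.Y 0.9999 -0.0002 F [-0.13  0.11  0.24] 0.0002262465909009169
```

Emit:
{"api": "drive_tool", "payload": {"deltas": [[0, 0, 0, -0.005, 0, 0, 1], [0, 0, 0, -0.01, 0, 0, 1], [0, 0, 0, -0.015, 0, 0, 1], [0, 0, 0, -0.02, 0, 0, 1], [0, 0, 0, -0.025, 0, 0, 1], [0, 0, 0, -0.03, 0, 0, 1], [0, 0, 0, -0.035, 0, 0, 1], [0, 0, 0, -0.04, 0, 0, 1], [0, 0, 0, -0.045, 0, 0, 1], [0, 0, 0, -0.05, 0, 0, 1], [0, 0, 0, -0.055, 0, 0, 1], [0, 0, 0, -0.06, 0, 0, 1]]}}

```text
time: 15.15
ee_pos: [0.5456, 0.1254, 0.0515]
eef_rot: [0.499, 0.867, 0.0, -0.0]
ft_force: [0.8, -0.2, 0.8]
width: 0.0007
```

Emit:
{"api": "drive_tool", "payload": {"deltas": [[0, 0, 0, -0.005, 0, 0, 1], [0, 0, 0, -0.01, 0, 0, 1], [0, 0, 0, -0.015, 0, 0, 1], [0, 0, 0, -0.02, 0, 0, 1], [0, 0, 0, -0.025, 0, 0, 1], [0, 0, 0, -0.03, 0, 0, 1], [0, 0, 0, -0.035, 0, 0, 1], [0, 0, 0, -0.04, 0, 0, 1], [0, 0, 0, -0.045, 0, 0, 1], [0, 0, 0, -0.05, 0, 0, 1], [0, 0, 0, -0.055, 0, 0, 1], [0, 0, 0, -0.06, 0, 0, 1]]}}

```text
time: 16.35
ee_pos: [0.5757, 0.0735, 0.0515]
eef_rot: [0.499, 0.867, 0.0, -0.0]
ft_force: [0.1, 1.0, 0.4]
width: 0.0002
```

Emit:
{"api": "drive_tool", "payload": {"deltas": [[0, 0, 0, -0.005, 0, 0, 1], [0, 0, 0, -0.01, 0, 0, 1], [0, 0, 0, -0.015, 0, 0, 1], [0, 0, 0, -0.02, 0, 0, 1], [0, 0, 0, -0.025, 0, 0, 1], [0, 0, 0, -0.03, 0, 0, 1], [0, 0, 0, -0.036, 0, 0, 1], [0, 0, 0, -0.042, 0, 0, 1], [0, 0, 0, -0.048, 0, 0, 1], [0, 0, 0, -0.055, 0, 0, 1], [0, 0, 0, -0.062, 0, 0, 1], [0, 0, 0, -0.07, 0, 0, 1]]}}

```text
time: 17.55
ee_pos: [0.6109, 0.0128, 0.0515]
eef_rot: [0.499, 0.867, 0.0, -0.0]
ft_force: [0.6, 0.2, 0.7]
width: 0.0008
```

Emit:
{"api": "drive_tool", "payload": {"deltas": [[0, 0, 0, 0, 0, 0, 1], [0, 0, 0, 0, 0, -0.005, 1], [0, 0, 0, 0, 0, -0.02, 1], [0, 0, 0, 0, 0, -0.05, 1], [0, 0, 0, -0.01, 0, -0.085, 1], [0, 0, 0, -0.04, 0, -0.12, 1], [0, 0, 0, -0.08, 0, -0.14, 1], [0, 0, 0, -0.12, 0, -0.14, 1], [0, 0, 0, -0.16, 0, -0.14, 1], [0, 0, 0, -0.18, 0, -0.14, 1], [0, 0, 0, -0.18, 0, -0.14, 1]]}}

```text
time: 18.65
ee_pos: [0.7011, -0.1461, 0.1923]
eef_rot: [0.501, 0.866, -0.001, 0.001]
ft_force: [-0.2, -0.0, 0.3]
width: 0.0002
```

```bash
python3 chk.py
python3 - <<'E'
from h import *
Y=np.array([-.5015,.865]);X=np.array([.865,.5015]);c=np.array([.5593,.1023])
for n in("top","scene"):
    L=[camera(n) for _ in range(4)];im=L[0][0];d=np.median([l[1] for l in L],0)
    ok=np.min([l[1] for l in L],0)>0
    P=cloud(n,d);i=im.astype(int);x=(P[...,:2]-c)@X;y=(P[...,:2]-c)@Y
    bl=(i[...,2]>i[...,0]+40)&(i[...,2]>i[...,1]+20)&ok&(abs(x)<.03)&(abs(y)<.12)
    print(n,"x",np.percentile(x[bl],[2,98]).round(4),"y",np.percentile(y[bl],[1,99]).round(4))
    for k in range(5):
        h=.105-.042*k;m=bl&(abs(x)<.02)&(y<h-.004)&(y>h-.037)&(abs(P[...,2]-.037)<.008);a=np.polyfit(h-y[m],P[...,2][m],1)
        print(k,m.sum(),"slope rad",a[0].round(3),"z mean",P[...,2][m].mean().round(4))
    b=im[150:290,250:470];cv2.imwrite(f"pics/g_{n}.png",cv2.resize(b[...,::-1],None,fx=3.5,fy=3.5,interpolation=2))
E
```

```text
t 18.65 org xy -0.0019 -0.2859 tip z 0.1783 tilt [ 3.0e-04 -2.1e-03 -1.0e+00] toolx.Y 0.9999 0.0037 F [-0.18 -0.05  0.28] 0.00017025868414249662
top x [-0.0236  0.0234] y [-0.1008  0.1038]
0 270 slope rad 0.007 z mean 0.0371
1 262 slope rad 0.006 z mean 0.0371
2 270 slope rad 0.003 z mean 0.0372
3 258 slope rad 0.003 z mean 0.0373
4 266 slope rad -0.003 z mean 0.0372
scene x [-0.0246  0.024 ] y [-0.1017  0.1033]
0 198 slope rad -0.002 z mean 0.0381
1 211 slope rad -0.001 z mean 0.0381
2 219 slope rad -0.003 z mean 0.0381
3 225 slope rad 0.007 z mean 0.038
4 239 slope rad -0.003 z mean 0.038
```

View pics/g_scene.png

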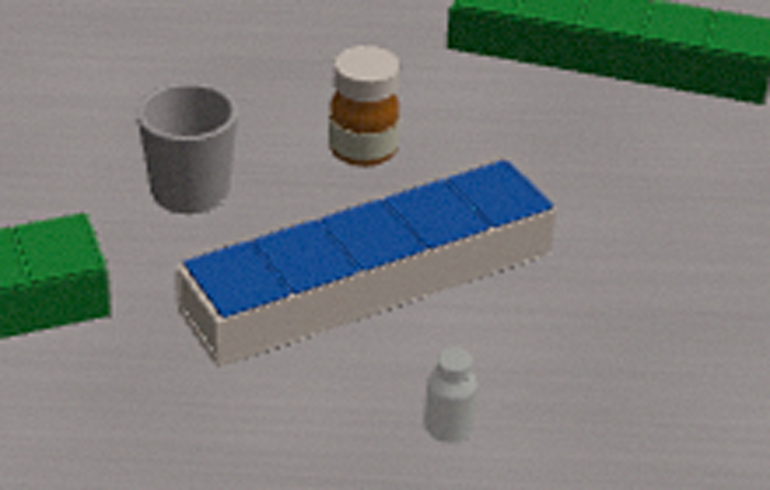

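All five lids are flat, the box hasn't moved, the neighbours are untouched and the fingers are clear.

```bash
python3 -c "
from bench import *
print(close_job())"
```

```text
the job is handed in; nothing more can be done
None
```

All five lids of the white organiser are shut flat, and I handed the job in at about 19 s of the 53 s allowed. I ran closed fingertips along the row in one stroke from the end-hinge side, 38.5–39 mm above the table, lowered them 1 mm on the last lid, and only then lifted.

- **Second pass:** The first check showed lids 0–3 about 0.02–0.03 rad ajar, so I went over the row once more at 37.5 mm, in the same direction.
- **Last checks:** Both cameras then put every lid within about 0.007 rad of flat. The box had not moved measurably, and the jar, cup and vial stood where they were in the pictures. The highest force reading, taken only at the end of each move, was about 3.5 N, against roughly 1 N of noise.
- **Disagreement:** On the first check, the top camera gave impossible lid slopes of up to 0.34 rad. I put this down to averaging in pixels with no depth reading. With those left out on the second check, it agreed with the scene camera.
- **Missed detections:** In that first check, the detectors also missed the jar in the top picture and the vial in the scene picture. Both were plainly visible in the pictures I viewed.

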